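# Tap a stack of sheet-metal blanks square in the corner fence

### The arm

A 7-joint arm with a two-finger parallel gripper is mounted at the origin on the work surface. World frame = base frame: x ahead of the robot, y to its left, z up, the work surface at z = 0. Lengths are in m, angles in rad, forces in N, time in s.
With the tool pointing down it reaches from about 0.425 to 1.025 m from the base axis. Payload 9.4 kg.
Tool frame: the origin (TCP) lies at the very end of the fingers, on their centre line; the grasp point (between the pads) lies 19 mm behind it; z points along the fingers, y is the line along which they close (so a half turn about z gives the same grasp; the last joint's range is limited). The gripper opens to 93 mm and grips with 3 to 60 N. Pads are 15 mm wide; open, the fingers measure 128 mm over their backs; the gripper's body (75 mm by 188 mm) begins 65 mm behind the grasp point.
Start: joints at [1.144, 0.599, -0.003, 1.599, 0.002, 0.943, -0.08], TCP at [0.248, -0.681, 0.219] pointing down, gripper open.
Joint ranges: [-2.57, 2.57], [-0.35, 1.97], [-1.29, 1.29], [0.11, 2.56], [-1.05, 4.19], [0.11, 1.86], [-2.63, 2.63]. Speed limits (rad/s): [2.22, 2.22, 3.01, 3.01, 3.14, 3.14, 3.14].

### API

Orientations are given as a rotation vector (axis times angle).
In Python, from bench import manip gives the robot as it stands. The module is installed in compiled form; this text tells all that it offers.
- The arm moves only by the shell command python3 -m inch 'ROWS' [OPENING] [FORCE]. ROWS is JSON, a list of rows, each a list of 6 numbers: the shift along the tool's x, y, z each as a share of 25 cm, from -1 to 1, then the turn, a rotation vector about the tool's x, y, z each as a share of 60 degrees, from -1 to 1. A call has 1 to 12 rows; each row is the pose to reach, as a shift and turn from the pose commanded when the call began, along the tool's axes at that moment; what a row does not reach only later rows make up. A row lasts 1/8 s, in which the tool goes at most 62.5 mm and 10.7 degrees, less where a joint would pass 70% of its speed; a pose out of reach is approached as far as the arm can. A call with a number of a shift or a turn outside -1 to 1 is refused whole. A call with a gripper value outside its range is refused whole. OPENING is the opening, from 0 (shut) to 1 (fully open), set as the call begins (- or left out, the last holds). The fingers move at their own pace and stop on an object; FORCE is the grip in N (left out, the last holds). Time passes only in rows, so rows that repeat a pose let the fingers close. It gives the time, the measured TCP pose, the force, the opening and the grip force at its end, in the units of the state.
- manip.state(): the state, without advancing time (a new reading comes with each control period).
- manip.camera(name): name is "scene" or "top"; returns the picture (480x640x3 uint8, red, green, blue); there is no depth.
- manip.calibration(name): a dict with "vfov" (degrees; the focal length in pixels is half the picture's height over the tangent of half this angle, whatever the lens; pixels are square), "cx", "cy" (the principal point, pixels), "view" (4x4, takes a point from world to camera coordinates). Camera axes: x right, y up, looking along -z (the intrinsics and any distortion apply to the point x, -y, -z); pixel columns grow to the right and rows downward; lengths in m; the calibration is good to about 2 mm. A picture is of the moment at which its call begins. calibration takes no time and is no camera call.
- manip.sign_off(): hands the job in; it is judged then, once.
Trained networks look in the newest picture that a camera, given by its name, has taken for a name from the list of things; names that differ only in an ending like _2 or _b are one class to them, and where a whole thing is asked for, a point or a joint stands for the part that bears it (a point fixed in the world has none). Each returns a list of dicts, best first, with "confidence" (0 to 1); they miss things now and then, are a little off and sometimes report something else, mostly with a low value. They report only what shows in the picture. A call takes as long as a camera call. They do not tell look-alikes from the thing itself.
- manip.silhouettes(query, camera): "pixels" (480x640 bool, what is visible of it) and "point" ([column, row] in pixels, amid what is visible of it).
- manip.spot_point(query, camera): "point" ([column, row] in pixels: a listed point, or the origin of a listed thing).
The state is a dict: "t": time; "joints": joint angles; "dq": joint speeds; "joint_torque": joint torques, N m; "tool_pos": TCP position; "tool_rot": TCP orientation; "wrist_force": force on the tool from outside, world axes, zero at the start; "torque": the same for the moment, N m; "grip_width": opening from 0.0 (shut) to 1.0 (fully open); "grip_force": force on a finger pad.
Only numpy, scipy, OpenCV 4.12 (cv2) and the standard library are available. Lean on these libraries where they do the work, as an engineer would, in place of code of your own. Each camera call takes 0.05 s, during which the arm holds its last target. There are 200 camera calls.

### The job

The four aluminium blanks at the blue corner fence lie in a ragged stack. Take the red tapping block by its leaning handle and tap the stack with it from its two open sides until all four blanks lie flush against both fences with their edges in line, then stand the block upright in the middle of its orange mat again and let go. Touch the blanks with the block only, and do not knock against the lamp bar over them or move the other things on the bench.

Things in the scene. Friction and masses are not known exactly. Their poses are not given: they have to be found in the camera images.
- corner: Fixed corner fence: two blue bars 12 mm thick, 34 mm high, on the bench. Origin: on the bench, centre of the 100 x 140 mm footprint of the squared stack; x points roughly to the robot's right, y away from it. End fence: inner face at x = +50 mm, spans y -82 to +82. Side fence: inner face at y = -70 mm, spans x -50 to +62. The -x and +y sides are open.
- lamp_bar (a point): Centre of the fixed lamp bar hanging over the stack's open -x edge, 30 x 240 x 23 mm: corner frame x -70 to -40, y -120 to +120, z 220 to 243 mm; two thin arms run from it to posts behind the end fence (x = +75, y = -55 and +55 mm). An upright gripper hits the bar; one whose wrist leans to the corner's -x, as the block's handle does, clears it.
- corner_inner (a point): The inner corner where the two fences meet, on the bench: x = +50, y = -70 mm of the corner fence's frame.
- blank1: Aluminium blank 1 of 4 (bottom of the stack), 100 (x) x 140 (y) x 6 mm, 0.23 kg, smooth, with small dark holes. Origin: centre of its underside. When squared its origin is on the corner fence's z axis, its axes parallel to the fence's, its underside 0 mm above the bench.
- blank2: Aluminium blank 2 of 4 (second of the stack), 100 (x) x 140 (y) x 6 mm, 0.23 kg, smooth, with small dark holes. Origin: centre of its underside. When squared its origin is on the corner fence's z axis, its axes parallel to the fence's, its underside 6 mm above the bench.
- blank3: Aluminium blank 3 of 4 (third of the stack), 100 (x) x 140 (y) x 6 mm, 0.23 kg, smooth, with small dark holes. Origin: centre of its underside. When squared its origin is on the corner fence's z axis, its axes parallel to the fence's, its underside 12 mm above the bench.
- blank4: Aluminium blank 4 of 4 (top of the stack), 100 (x) x 140 (y) x 6 mm, 0.23 kg, smooth, with small dark holes. Origin: centre of its underside. When squared its origin is on the corner fence's z axis, its axes parallel to the fence's, its underside 18 mm above the bench.
- block: Loose red tapping block, about 0.35 kg, 60 (x) x 70 (y) x 40 (z) mm, with upright flat faces. Origin: centre of its underside, +x its front face. From its top a black straight handle, 26 mm wide along y and 28 mm thick, leans 35 degrees from vertical towards -x; its axis starts at x = +10, z = 36 mm and is 105 mm long.
- block_grip (a point): Point on the handle's axis of the tapping block to grip (fingers closing along the block's y, tool leaning along the handle): x = -21, y = 0, z = +80 mm of the block's frame; the handle goes on 51 mm beyond it.
- mat: Fixed orange mat, 120 x 120 x 4 mm, on which the tapping block stands. Origin: centre of its underside, on the bench.
- yellow_bin: Bystander: open yellow parts bin, 110 x 100 x 50 mm. Origin: centre of its underside.
- disc_box: Bystander: cardboard box of sanding discs, 130 x 160 x 50 mm. Origin: centre of its underside.
- steel_bar: Bystander: steel bar, 160 x 60 x 35 mm. Origin: centre of its underside.
Things that resemble listed ones, but are neither listed nor needed, are in the scene too. Several things look just like the block: the one meant starts nearest to the robot's base.

How it is judged:
By the outcome, as a careful person would: the job done as asked, in the order asked, and still so for the second after the job is handed in, with the robot touching nothing.
It also fails if it takes over 51 s, if anything falls off the work surface, if the arm or the gripper's body presses on something with over 40 N, if the wrist force passes 120 N, or if a joint passes its speed limit or range.

## Working session

There is one attempt and no reset: what is moved stays moved. The work goes in short steps, Python scripts to look and compute and a shell command to move; the robot and the scene stay as the last step left them, time stands still between calls to the robot, and variables do not carry over. Pictures are saved under pics/ and viewed, at most 10 in all, crops included, and the job is handed in when it is done.

```bash
mkdir -p pics
cat > h.py <<'E'
import numpy as np, cv2
from bench import manip
from scipy.spatial.transform import Rotation as R
def cal(n):
    c=manip.calibration(n); f=240/np.tan(np.radians(c['vfov'])/2); return c,f
def proj(n,P):
    c,f=cal(n); V=np.array(c['view']); P=np.atleast_2d(P); q=P@V[:3,:3].T+V[:3,3]
    return np.c_[c['cx']+f*q[:,0]/-q[:,2], c['cy']-f*q[:,1]/-q[:,2]]
def ray(n,uv):
    c,f=cal(n); V=np.array(c['view']); d=np.array([(uv[0]-c['cx'])/f,-(uv[1]-c['cy'])/f,-1.])
    Rm=V[:3,:3]; return -Rm.T@V[:3,3], Rm.T@d
def onz(n,uv,z):
    o,d=ray(n,uv); return o+d*(z-o[2])/d[2]
def tri(uvs):  # dict name->uv
    A=np.zeros((3,3));b=np.zeros(3)
    for n,uv in uvs.items():
        o,d=ray(n,uv); d/=np.linalg.norm(d); M=np.eye(3)-np.outer(d,d); A+=M;b+=M@o
    return np.linalg.solve(A,b)
E
python3 - <<'E'
from h import *
for n in("scene","top"):
    im=manip.camera(n); cv2.imwrite(f'pics/{n}0.png',im[:,:,::-1])
    c=manip.calibration(n); print(n,{k:v for k,v in c.items() if k!='view'}, np.round(ray(n,(320,240)),3).tolist())
    for q in ["corner","lamp_bar","corner_inner","blank1","blank4","block","block_grip","mat","yellow_bin","disc_box","steel_bar"]:
        for d in manip.spot_point(q,n)[:4]:
            print(q,np.round(d['point']),round(d['confidence'],2),np.round(onz(n,d['point'],0)[:2],3))
print(manip.state())
E
```

```text
scene {'vfov': 45.59265328648655, 'cx': 306.6566237773131, 'cy': 239.08080782753177} [[1.797, -0.363, 1.11], [-0.754, 0.285, -0.592]]
corner [260. 293.] 0.59 [ 0.563 -0.085]
lamp_bar [271. 222.] 0.58 [0.224 0.051]
lamp_bar [265. 295.] 0.56 [ 0.577 -0.073]
corner_inner [233. 288.] 0.58 [ 0.513 -0.155]
corner_inner [402. 264.] 0.33 [0.593 0.362]
blank1 [270. 292.] 0.86 [ 0.568 -0.057]
blank1 [264. 296.] 0.62 [ 0.58  -0.077]
blank1 [269. 295.] 0.59 [ 0.582 -0.064]
blank1 [404. 263.] 0.43 [0.59  0.371]
blank4 [270. 292.] 0.86 [ 0.568 -0.057]
blank4 [264. 296.] 0.62 [ 0.58  -0.077]
blank4 [269. 295.] 0.59 [ 0.582 -0.064]
blank4 [404. 263.] 0.43 [0.59  0.371]
block [424. 212.] 0.88 [0.358 0.57 ]
block [444. 288.] 0.88 [0.736 0.425]
block [384. 235.] 0.83 [0.433 0.379]
block [443. 238.] 0.74 [0.521 0.55 ]
block_grip [388. 211.] 0.95 [0.308 0.455]
block_grip [448. 263.] 0.82 [0.638 0.499]
block_grip [422. 194.] 0.68 [0.251 0.622]
block_grip [442. 220.] 0.6 [0.425 0.605]
mat [381. 240.] 0.75 [0.455 0.359]
yellow_bin [400. 264.] 0.77 [0.59  0.359]
yellow_bin [269. 223.] 0.51 [0.228 0.044]
disc
[... 1206 characters left out ...]
.372]
{'t': 1.2, 'joints': array([ 1.14428353,  0.59929285, -0.00254266,  1.5993791 ,  0.0017849 ,
        0.94287886, -0.07979273]), 'dq': array([ 0.00146121, -0.00212987, -0.00082055, -0.000376  , -0.00088803,
       -0.00018149,  0.0012746 ]), 'joint_torque': array([ 1.04111903e-03, -7.64834476e+01,  1.49614781e+00, -2.52704930e+01,
       -5.25095605e-02,  1.04861878e-02, -5.87733211e-05]), 'tool_pos': array([ 0.24850309, -0.68110007,  0.21862976]), 'tool_rot': array([3.09360115e+00, 5.46764978e-01, 1.83475569e-06]), 'wrist_force': array([-0.14357108,  0.14485969, -0.38837002]), 'torque': array([ 0.04584186,  0.01508566, -0.0070264 ]), 'grip_force': 0.0, 'grip_width': 0.9948762448672593}
```

View pics/scene0.png

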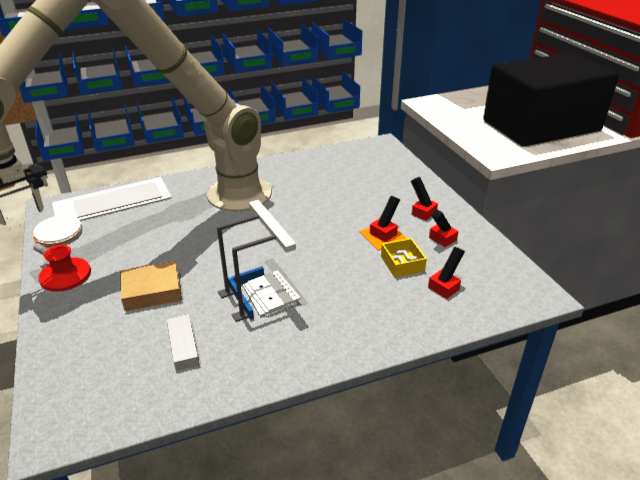

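View pics/top0.png

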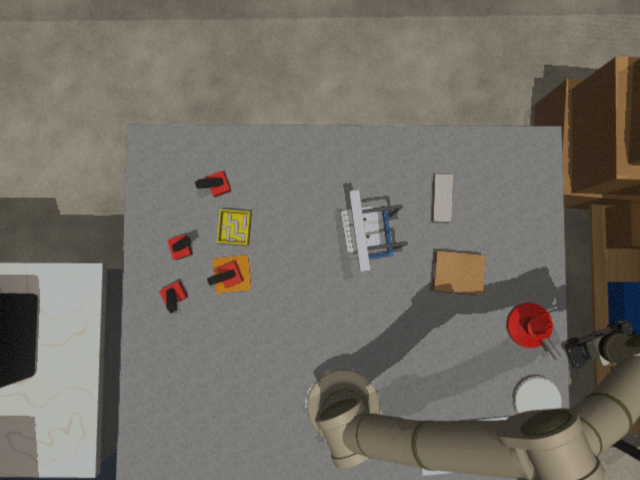

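The scene view shows the blue fence and stack near (265,290), the lamp bar near (272,222), and the red block on its orange mat near (383,232). In the top view the stack is near (368,230) and the block near (229,273), with its handle leaning left. Next I fit model outlines to these.

```bash
cat > fit.py <<'E'
from h import *
from scipy.optimize import minimize
S=8  # supersample
def box(x0,x1,y0,y1,z0,z1): return np.array([[x,y,z] for x in(x0,x1) for y in(y0,y1) for z in(z0,z1)])/1000.
a=np.radians(35); u=np.array([-np.sin(a),0,np.cos(a)]); w=np.array([np.cos(a),0,np.sin(a)])
HANDLE=np.array([np.array([.010,0,.036])+u*s+w*t+np.array([0,y,0]) for s in(0,.105) for t in(-.014,.014) for y in(-.013,.013)])
RED=box(-30,30,-35,35,0,40)
FENCE=[box(50,62,-82,82,0,34),box(-50,62,-82,-70,0,34)]
LAMP=box(-70,-40,-120,120,220,243)
MAT=box(-60,60,-60,60,0,4)
def T(p,P,z=0): 
    c,s=np.cos(p[2]),np.sin(p[2]); return P@np.array([[c,s,0],[-s,c,0],[0,0,1]])+[p[0],p[1],z]
def mask(n,polys,roi):
    x0,y0,x1,y1=roi; m=np.zeros(((y1-y0)*S,(x1-x0)*S),np.uint8)
    for P in polys:
        q=(proj(n,P)+.5-[x0,y0])*S
        cv2.fillConvexPoly(m,cv2.convexHull(np.round(q).astype(np.int32)),1)
    return cv2.resize(m.astype(np.float32),(x1-x0,y1-y0),interpolation=cv2.INTER_AREA)
def sub(n,tgt,roi): x0,y0,x1,y1=roi; return tgt[y0:y1,x0:x1].astype(np.float32)
E
cat > look.py <<'E'
import sys; from fit import *
tag=sys.argv[1]
b=[]
for n,rs in(("top",[(190,240,270,300),(325,180,425,280)]),("scene",[(350,190,420,260),(215,190,315,325)])):
    im=manip.camera(n); np.save(f'pics/{n}.npy',im)
    for r in rs: b.append(cv2.resize(im[r[1]:r[3],r[0]:r[2],::-1],(400,300),interpolation=cv2.INTER_CUBIC))
cv2.imwrite(f'pics/{tag}.png',np.vstack([np.hstack(b[:2]),np.hstack(b[2:])]))
E
python3 look.py crop1
python3 - <<'E'
from fit import *
for q,k in(("block_grip",2),("block",2),("mat",1),("corner",1),("corner_inner",1),("lamp_bar",2)):
    t=manip.spot_point(q,"top");s=manip.spot_point(q,"scene")
    for A in t[:4]:
        for B in s[:4]:
            p=tri({"top":A['point'],"scene":B['point']})
            e=max(np.linalg.norm(proj("top",p)[0]-A['point']),np.linalg.norm(proj("scene",p)[0]-B['point']))
            if e<3: print(q,np.round(p,3),round(e,1),round(A['confidence'],2),round(B['confidence'],2))
E
```

```text
block_grip [0.421 0.39  0.091] 0.1 0.89 0.7
block_grip [0.336 0.556 0.078] 2.2 0.67 0.64
block_grip [0.534 0.529 0.079] 1.0 0.66 0.62
block_grip [ 0.543  0.574 -0.097] 1.7 0.66 0.55
block_grip [0.705 0.405 0.219] 0.2 0.62 0.62
block_grip [0.728 0.432 0.082] 0.5 0.62 0.55
block [ 0.52   0.546 -0.007] 1.0 0.95 0.84
block [0.426 0.381 0.001] 1.0 0.87 0.85
block [0.357 0.573 0.003] 0.6 0.82 0.94
block [0.717 0.4   0.166] 1.0 0.63 0.84
block [ 0.744  0.428 -0.003] 1.0 0.63 0.66
mat [ 0.433  0.378 -0.007] 1.8 0.86 0.69
corner [ 0.558 -0.09  -0.013] 0.6 0.87 0.92
corner_inner [ 0.506 -0.151 -0.002] 1.1 0.71 0.61
lamp_bar [ 0.561 -0.04   0.244] 0.0 0.76 0.82
```

View pics/crop1.png

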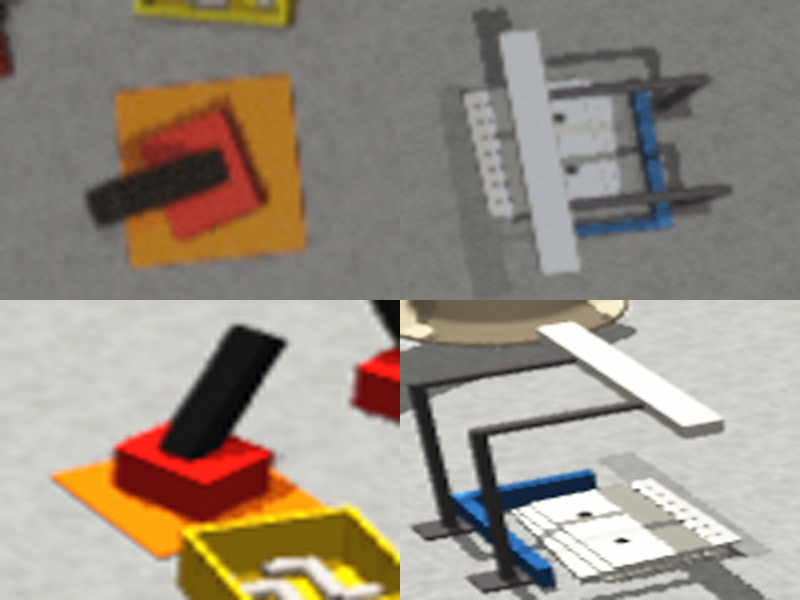

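The crops show the block's handle leaning to image left and slightly towards the robot. The stack overhangs the fence corner's open -x side (white dotted edge at about crop (490,150)) and partly its +y side. I fit the outlines now.

```bash
cat > fits.py <<'E'
from fit import *
def fitp(cost,p0):
    best=None
    for d in(-.15,0,.15):
        r=minimize(cost,np.array(p0)+[0,0,d],method='Nelder-Mead',options=dict(initial_simplex=np.array(p0)+[0,0,d]+np.array([[0,0,0],[.012,0,0],[0,.012,0],[0,0,.12]]),xatol=1e-4,fatol=.05))
        if best is None or r.fun<best.fun: best=r
    return best
def masks(n,im):
    h,s,v=[x.astype(int) for x in cv2.split(cv2.cvtColor(im,cv2.COLOR_RGB2HSV))]
    red=((h<6)|(h>172))&(s>130)&(v>60); org=(h>=8)&(h<21)&(s>140)&(v>80); blue=(h>95)&(h<125)&(s>130)&(v>50); blk=(v<62)
    return dict(red=red,org=org,blue=blue,blk=blk)
def fblock(p0,ims,roi,z,cams=("top","scene")):
    M={n:masks(n,ims[n]) for n in cams}
    def cost(p):
        t=0
        for n in cams:
            H=mask(n,[T(p,HANDLE,z)],roi[n]); Rr=mask(n,[T(p,RED,z)],roi[n])*(1-H)
            t+=abs(Rr-sub(n,M[n]['red'],roi[n])).sum()+(abs(H-sub(n,M[n]['blk'],roi[n])).sum())
        return t
    return fitp(cost,p0)
def fcorner(p0,ims,roi,cams=("top","scene")):
    M={n:masks(n,ims[n]) for n in cams}
    def cost(p):
        t=0
        for n in cams:
            t+=abs(mask(n,[T(p,f) for f in FENCE],roi[n])-sub(n,M[n]['blue'],roi[n])).sum()
        return t
    return fitp(cost,p0)
E
python3 - <<'E'
from fits import *
ims={n:np.load(f'pics/{n}.npy') for n in("top","scene")}
rb={"top":(200,245,250,300),"scene":(355,190,408,250)}; rc={"top":(355,195,402,245),"scene":(222,255,262,340)}
for cams in(("top",),("scene",),("top","scene")):
    r=fblock([.426,.385,-1.26],ims,rb,.004,cams); print(cams,'block',r.x.round(4),np.degrees(r.x[2]).round(1),round(r.fun,1))
    rc["scene"]=(222,255,265,328)
    r=fcorner([.567,-.09,-1.43],ims,rc,cams); print('corner',r.x.round(4),np.degrees(r.x[2]).round(1),round(r.fun,1))
# lamp: network silhouette
rl={"top":(335,180,380,260),"scene":(240,190,305,255)}
Lm={}
for n in rl:
    d=manip.silhouettes("lamp_bar",n)[0]; Lm[n]=d['pixels']; print(n,d['confidence'],d['pixels'].sum())
for cams in(("top",),("scene",),("top","scene")):
    f=lambda p:sum(abs(mask(n,[T(p,LAMP)],rl[n])-sub(n,Lm[n],rl[n])).sum() for n in cams)
    r=fitp(f,[.567,-.09,-1.43]); print('lamp',cams,r.x.round(4),np.degrees(r.x[2]).round(1),round(r.fun,1))
M=masks("top",ims["top"]); mm=M['org']|M['red']; roi=(208,248,258,300)
f=lambda p:abs(np.maximum(mask("top",[T(p,MAT)],roi),0)-np.where(sub("top",M['blk'],roi)>0,mask("top",[T(p,MAT)],roi),sub("top",mm,roi))).sum()
r=fitp(f,[.433,.38,.07]); print('mat',r.x.round(4),np.degrees(r.x[2]).round(1),round(r.fun,1))
M=masks("scene",ims["scene"]); 
c=M['org'][225:255,355:400]; ys,xs=np.nonzero(c); print('scene mat left',xs.min()+355,'bottom',ys.max()+225); print(proj("scene",T(r.x,MAT)).round(1).tolist())
E
```

```text
('top',) block [ 0.4302  0.3814 -1.1745] -67.3 140.9
corner [ 0.5579 -0.0897 -1.4588] -83.6 77.1
('scene',) block [ 0.4274  0.3784 -1.1366] -65.1 130.0
corner [ 0.5687 -0.0911 -1.46  ] -83.6 260.3
('top', 'scene') block [ 0.4295  0.3793 -1.1817] -67.7 297.3Traceback (most recent call last):
  File "<stdin>", line 7, in <module>
  File "fits.py", line 28, in fcorner
    return fitp(cost,p0)
  File "fits.py", line 5, in fitp
    r=minimize(cost,np.array(p0)+[0,0,d],method='Nelder-Mead',options=dict(initial_simplex=np.array(p0)+[0,0,d]+np.array([[0,0,0],[.012,0,0],[0,.012,0],[0,0,.12]]),xatol=1e-4,fatol=.05))
    res = _minimize_neldermead(fun, x0, args, callback, bounds=bounds,
                               **options)
    fsim[k] = func(sim[k])
              ~~~~^^^^^^^^
    fx = function(np.copy(x), *(wrapper_args + args))
  File "fits.py", line 26, in cost
    t+=abs(mask(n,[T(p,f) for f in FENCE],roi[n])-sub(n,M[n]['blue'],roi[n])).sum()
           ~~~~^^^^^^^^^^^^^^^^^^^^^^^^^^^^^^^^^^
  File "fit.py", line 16, in mask
    q=(proj(n,P)+.5-[x0,y0])*S
       ~~~~^^^^^
  File "h.py", line 7, in proj
    c,f=cal(n); V=np.array(c['view']); P=np.atleast_2d(P); q=P@V[:3,:3].T+V[:3,3]
        ~~~^^^
  File "h.py", line 5, in cal
    c=manip.calibration(n); f=240/np.tan(np.radians(c['vfov'])/2); return c,f
ValueError: time passes only in moves, steps and waits
```

```bash
cat > getcal.py <<'E'
from bench import manip; import pickle
manip.camera("top")
pickle.dump({n:manip.calibration(n) for n in("top","scene")},open('cal.pkl','wb'))
E
python3 getcal.py
sed -i "s/^def cal(n):/import pickle,os\n_C=pickle.load(open('cal.pkl','rb'))\ndef cal(n):/; s/c=manip.calibration(n); f=/c=_C[n]; f=/" h.py
cat > s1.py <<'E'
from fits import *
ims={n:np.load(f'pics/{n}.npy') for n in("top","scene")}
print([(k,v) for k,v in _C.items()][0] if 0 else list(__import__('h')._C['top'].keys()))
rb={"top":(200,245,250,300),"scene":(355,190,408,250)}; rc={"top":(355,195,402,245),"scene":(222,255,265,328)}
for cams in(("top",),("scene",),("top","scene")):
    r=fblock([.426,.385,-1.26],ims,rb,.004,cams); B=r.x; print(cams,'block',r.x.round(4),np.degrees(r.x[2]).round(1),round(r.fun,1))
    r=fcorner([.567,-.09,-1.43],ims,rc,cams); print('corner',r.x.round(4),np.degrees(r.x[2]).round(1),round(r.fun,1)); C=r.x
rl={"top":(335,180,380,260),"scene":(240,190,305,255)}
Lm={}
for n in rl:
    d=manip.silhouettes("lamp_bar",n)[0]; Lm[n]=d['pixels']; print(n,d['confidence'],d['pixels'].sum())
for cams in(("top",),("scene",),("top","scene")):
    f=lambda p:sum(abs(mask(n,[T(p,LAMP)],rl[n])-sub(n,Lm[n],rl[n])).sum() for n in cams)
    r=fitp(f,[.567,-.09,-1.43]); print('lamp',cams,r.x.round(4),np.degrees(r.x[2]).round(1),round(r.fun,1))
Lp=r.x
M=masks("top",ims["top"]); mm=M['org']|M['red']; roi=(208,248,258,300)
f=lambda p:abs(mask("top",[T(p,MAT)],roi)-np.where(sub("top",M['blk'],roi)>0,mask("top",[T(p,MAT)],roi),sub("top",mm,roi))).sum()
r=fitp(f,[.433,.38,.07]); print('mat',r.x.round(4),np.degrees(r.x[2]).round(1),round(r.fun,1)); Mt=r.x
b=[]
for n,rs in(("top",[(190,240,270,300),(325,180,425,280)]),("scene",[(350,190,420,260),(215,190,315,325)])):
    for rr in rs:
        k=(400/(rr[2]-rr[0]),300/(rr[3]-rr[1]))
        I=cv2.resize(np.ascontiguousarray(ims[n][rr[1]:rr[3],rr[0]:rr[2],::-1]),(400,300),interpolation=cv2.INTER_NEAREST)
        for P,col in((T(B,RED,.004),(255,255,0)),(T(B,HANDLE,.004),(0,255,0)),(T(C,FENCE[0]),(0,255,255)),(T(C,FENCE[1]),(0,255,255)),(T(Lp,LAMP),(255,0,255)),(T(Mt,MAT),(255,255,255))):
            q=(proj(n,P)+.5-rr[:2])*k
            cv2.polylines(I,[cv2.convexHull(np.round(q).astype(np.int32))],True,col,1)
        b.append(I)
cv2.imwrite('pics/ov1.png',np.vstack([np.hstack(b[:2]),np.hstack(b[2:])]))
E
python3 s1.py
```

```text
['vfov', 'cx', 'cy', 'view']
('top',) block [ 0.4302  0.3814 -1.1745] -67.3 140.9
corner [ 0.5579 -0.0897 -1.4588] -83.6 77.1
('scene',) block [ 0.4274  0.3784 -1.1366] -65.1 130.0
corner [ 0.5687 -0.0911 -1.46  ] -83.6 260.3
('top', 'scene') block [ 0.4295  0.3793 -1.1817] -67.7 297.3
corner [ 0.5672 -0.0911 -1.4464] -82.9 352.6
top 0.73 1867
scene 0.85 2360
lamp ('top',) [ 0.5686 -0.0897 -1.4384] -82.4 281.2
lamp ('scene',) [ 0.5705 -0.0935 -1.4367] -82.3 314.7
lamp ('top', 'scene') [ 0.5696 -0.0911 -1.4292] -81.9 640.4
mat [0.4342 0.379  0.1141] 6.5 73.2
```

View pics/ov1.png

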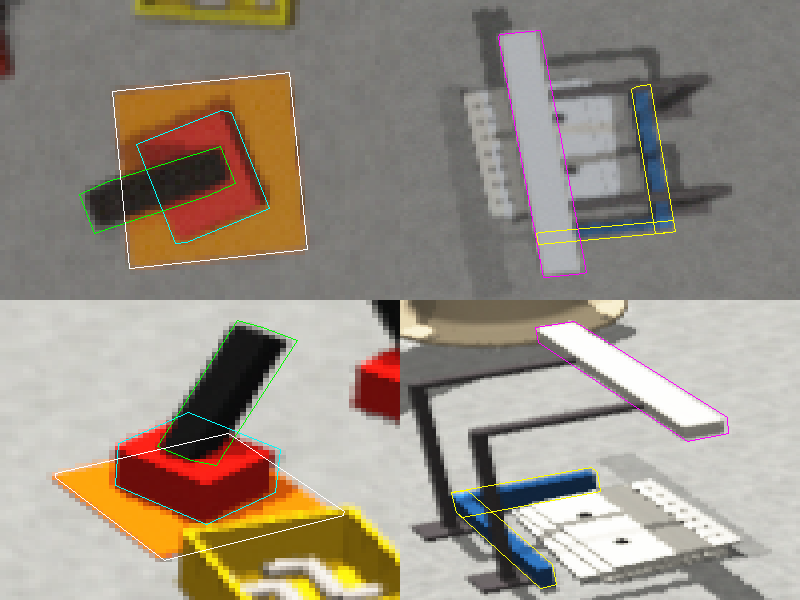

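The overlays fit to about 1 px for the fence, lamp bar and mat. For the corner I use roughly (0.568, -0.091, -82.4°), for the mat (0.434, 0.379) and for the block (0.429, 0.380, about -67°). Moving now.

```bash
cat > tgt.py <<'E'
# tgt.py tcp x y z yaw lean | block x y z yaw backoff   (m, deg); corner x y z yaw backoff: block pose in corner frame
import sys; from h import *
C=(.568,-.091,np.radians(-82.4))
GX,GZ=-.0101,.0644
try: GX,GZ=np.loadtxt('grip.txt')
except Exception: pass
try: C=tuple(np.loadtxt('corner.txt'))
except Exception: pass
def Rt(yaw,L): 
    s,c=np.sin(np.radians(L)),np.cos(np.radians(L)); return R.from_euler('z',yaw,degrees=True)*R.from_matrix(np.array([[-c,0,s],[0,1,0],[-s,0,-c]]))
st=manip.state(); p0=st['tool_pos']; R0=R.from_rotvec(st['tool_rot'])
def target(mode,a):
    if mode=='tcp': return np.array(a[:3]),Rt(a[3],a[4])
    if mode=='corner':
        c,s=np.cos(C[2]),np.sin(C[2]); a=[C[0]+c*a[0]-s*a[1],C[1]+s*a[0]+c*a[1],a[2],a[3]+np.degrees(C[2]),a[4]]
    yw=R.from_euler('z',a[3],degrees=True); r=Rt(a[3],35); q=np.array(a[:3])+yw.apply([GX,0,GZ])-r.apply([0,0,1])*a[4]
    return q,r
if __name__=='__main__':
    for seg in ' '.join(sys.argv[1:]).split(','):
        s=seg.split(); q,r=target(s[0],[float(v) for v in s[1:]])
        d=R0.inv().apply(q-p0)/.25; t=(R0.inv()*r).as_rotvec()/np.radians(60)
        print(seg,'| tcp',q.round(3),'row',np.r_[d,t].round(3).tolist())
    print('t',round(st['t'],2),'pos',p0.round(4),'F',np.round(st['wrist_force'],1),'w',round(st['grip_width'],3))
E
python3 tgt.py "tcp .42 -.50 .36 -140 0"
python3 - <<'E'
from fits import *
ims={n:np.load(f'pics/{n}.npy') for n in("top","scene")}
rb={"top":(200,245,250,300),"scene":(355,190,408,250)}
for n in rb:
    M=masks(n,ims[n])
    for wr,wb in((1,0),(0,1),(1,1)):
        def cost(p):
            H=mask(n,[T(p,HANDLE,.004)],rb[n]); Rr=mask(n,[T(p,RED,.004)],rb[n])*(1-H)
            return wr*abs(Rr-sub(n,M['red'],rb[n])).sum()+wb*abs(H-sub(n,M['blk'],rb[n])).sum()
        r=fitp(cost,[.429,.38,-1.22]); print(n,wr,wb,r.x.round(4),np.degrees(r.x[2]).round(1),round(r.fun,1),M['red'].sum())
E
```

```text
tcp .42 -.50 .36 -140 0 | tcp [ 0.42 -0.5   0.36] row [0.893, -0.445, -0.566, 0.0, 0.0, -0.333]
t 2.05 pos [ 0.2485 -0.6811  0.2186] F [-0.  -0.4  0.2] w 1.002
top 1 0 [ 0.4307  0.3814 -1.1788] -67.5 71.3 2717
top 0 1 [ 0.4295  0.3788 -1.2098] -69.3 68.8 2717
top 1 1 [ 0.4307  0.3814 -1.1808] -67.7 142.4 2717
scene 1 0 [ 0.4271  0.3785 -1.178 ] -67.5 57.4 5920
scene 0 1 [ 0.4318  0.3787 -1.0356] -59.3 63.9 5920
scene 1 1 [ 0.428   0.3779 -1.1371] -65.2 130.2 5920
```

```bash
python3 -m inch '[[0.45,-0.22,-0.4,0,0,-0.16],[0.9,-0.44,-0.57,0,0,-0.33],[0.9,-0.44,-0.57,0,0,-0.33],[0.9,-0.44,-0.57,0,0,-0.33],[0.9,-0.44,-0.57,0,0,-0.33]]' 1
python3 tgt.py "tcp .52 -.28 .40 -118 0"
```

```text
t: 2.68
tool_pos: [0.4246, -0.4983, 0.363]
tool_rot: [2.951, 1.074, 0.002]
wrist_force: [0.3, -0.7, 0.1]
grip_width: 1.0
grip_force: 0.0
tcp .52 -.28 .40 -118 0 | tcp [ 0.52 -0.28  0.4 ] row [0.854, -0.423, -0.148, 0.002, -0.001, -0.367]
t 2.67 pos [ 0.4246 -0.4983  0.363 ] F [ 0.3 -0.7  0.1] w 1.0
```

```bash
python3 -m inch '[[0.85,-0.42,-0.15,0,0,-0.37],[0.85,-0.42,-0.15,0,0,-0.37],[0.85,-0.42,-0.15,0,0,-0.37],[0.85,-0.42,-0.15,0,0,-0.37],[0.85,-0.42,-0.15,0,0,-0.37]]'
python3 tgt.py "tcp .54 -.04 .42 -92 0"
```

```text
t: 3.3
tool_pos: [0.5202, -0.2793, 0.3998]
tool_rot: [2.686, 1.628, 0.004]
wrist_force: [-0.1, -1.5, -0.0]
grip_width: 1.0
grip_force: 0.0
tcp .54 -.04 .42 -92 0 | tcp [ 0.54 -0.04  0.42] row [0.885, -0.372, -0.08, 0.002, -0.001, -0.426]
t 3.3 pos [ 0.5202 -0.2793  0.3998] F [-0.1 -1.5 -0. ] w 1.0
```

```bash
python3 -m inch '[[0.9,-0.38,-0.08,0,0,-0.43],[0.9,-0.38,-0.08,0,0,-0.43],[0.9,-0.38,-0.08,0,0,-0.43],[0.9,-0.38,-0.08,0,0,-0.43],[0.9,-0.38,-0.08,0,0,-0.43]]'
python3 tgt.py "tcp .50 .19 .40 -78 17"
```

```text
t: 3.92
tool_pos: [0.5398, -0.0368, 0.4192]
tool_rot: [2.256, 2.186, 0.003]
wrist_force: [0.1, -0.4, 0.1]
grip_width: 1.002
grip_force: 0.0
tcp .50 .19 .40 -78 17 | tcp [0.5  0.19 0.4 ] row [0.902, -0.188, 0.078, -0.033, -0.283, -0.229]
t 3.92 pos [ 0.5398 -0.0368  0.4192] F [ 0.1 -0.4  0.1] w 1.002
```

```bash
python3 -m inch '[[0.9,-0.19,0.08,-0.03,-0.28,-0.23],[0.9,-0.19,0.08,-0.03,-0.28,-0.23],[0.9,-0.19,0.08,-0.03,-0.28,-0.23],[0.9,-0.19,0.08,-0.03,-0.28,-0.23],[0.9,-0.19,0.08,-0.03,-0.28,-0.23]]'
python3 tgt.py "block .4293 .380 .004 -67.5 0.13,block .4293 .380 .004 -67.5 0"
```

```text
t: 4.55
tool_pos: [0.5004, 0.188, 0.3978]
tool_rot: [1.828, 2.257, -0.277]
wrist_force: [0.6, -0.4, -1.6]
grip_width: 0.999
grip_force: 0.0
block .4293 .380 .004 -67.5 0.13 | tcp [0.397 0.458 0.175] row [1.353, -0.177, 0.524, -0.082, -0.303, -0.157]
block .4293 .380 .004 -67.5 0 | tcp [0.425 0.389 0.068] row [1.195, -0.119, 1.016, -0.082, -0.303, -0.157]
t 4.55 pos [0.5004 0.188  0.3978] F [ 0.6 -0.4 -1.6] w 0.999
```

```bash
python3 -m inch '[[1,-0.15,0.2,-0.08,-0.3,-0.16],[1,-0.15,0.2,-0.08,-0.3,-0.16],[1,-0.15,0.2,-0.08,-0.3,-0.16],[1,-0.15,0.2,-0.08,-0.3,-0.16],[1,-0.15,0.2,-0.08,-0.3,-0.16]]'
python3 tgt.py "block .4293 .380 .004 -67.5 0.13,block .4293 .380 .004 -67.5 0.1,block .4293 .380 .004 -67.5 0"
```

```text
t: 5.18
tool_pos: [0.4173, 0.3995, 0.2756]
tool_rot: [1.442, 2.163, -0.461]
wrist_force: [0.5, -0.9, 0.5]
grip_width: 1.0
grip_force: 0.0
block .4293 .380 .004 -67.5 0.13 | tcp [0.397 0.458 0.175] row [0.434, 0.017, 0.188, -0.005, -0.001, 0.004]
block .4293 .380 .004 -67.5 0.1 | tcp [0.403 0.442 0.15 ] row [0.434, 0.018, 0.308, -0.005, -0.001, 0.004]
block .4293 .380 .004 -67.5 0 | tcp [0.425 0.389 0.068] row [0.433, 0.02, 0.708, -0.005, -0.001, 0.004]
t 5.17 pos [0.4173 0.3995 0.2756] F [ 0.5 -0.9  0.5] w 1.0
```

```bash
python3 -m inch '[[0.43,0.02,0.19,0,0,0],[0.43,0.02,0.19,0,0,0],[0.43,0.02,0.4,0,0,0],[0.43,0.02,0.6,0,0,0],[0.43,0.02,0.71,0,0,0],[0.43,0.02,0.71,0,0,0],[0.43,0.02,0.71,0,0,0]]'
python3 tgt.py "block .4293 .380 .004 -67.5 0"
python3 look.py crop2
```

```text
t: 6.05
tool_pos: [0.4282, 0.388, 0.0725]
tool_rot: [1.448, 2.16, -0.455]
wrist_force: [-0.8, 1.4, -0.1]
grip_width: 1.002
grip_force: 0.0
block .4293 .380 .004 -67.5 0 | tcp [0.425 0.389 0.068] row [0.017, -0.008, 0.008, -0.002, -0.003, -0.002]
t 6.05 pos [0.4282 0.388  0.0725] F [-0.8  1.4 -0.1] w 1.002
```

View pics/crop2.png

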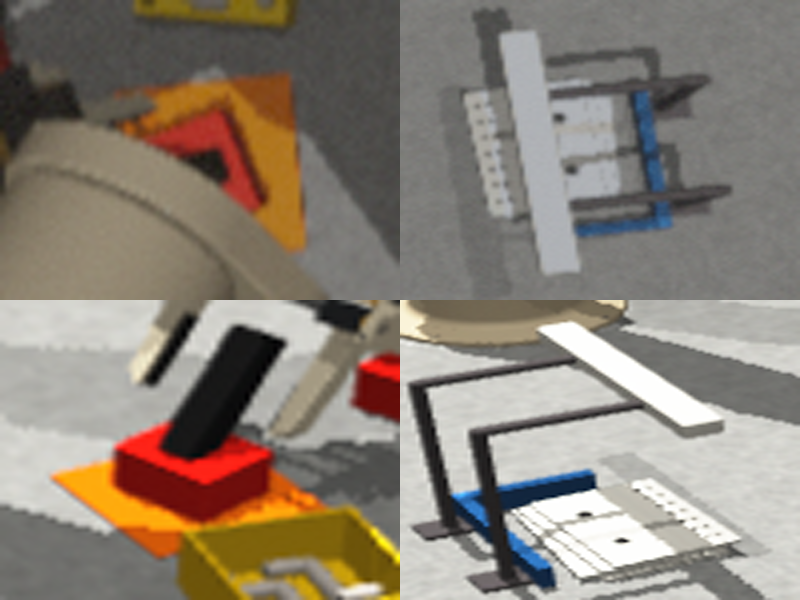

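The fingers straddle the black handle: scene crop shows them at (150,350) and (305,390), with the handle at about (225,390). I correct the residual and close.

```bash
python3 -m inch '[[0.02,-0.01,0.01,0,0,0],[0.02,-0.01,0.01,0,0,0]]'
python3 -m inch '[[0,0,0,0,0,0],[0,0,0,0,0,0],[0,0,0,0,0,0],[0,0,0,0,0,0],[0,0,0,0,0,0],[0,0,0,0,0,0]]' 0 60
python3 tgt.py "block .4293 .380 .004 -67.5 0"
```

```text
t: 6.4
tool_pos: [0.4231, 0.39, 0.0664]
tool_rot: [1.445, 2.162, -0.456]
wrist_force: [-0.0, -0.6, 0.0]
grip_width: 1.0
grip_force: 0.0
t: 7.15
tool_pos: [0.4237, 0.3894, 0.0664]
tool_rot: [1.446, 2.161, -0.456]
wrist_force: [0.1, 0.0, -0.3]
grip_width: 0.407
grip_force: 0.0
block .4293 .380 .004 -67.5 0 | tcp [0.425 0.389 0.068] row [-0.007, 0.006, -0.005, -0.003, -0.002, -0.0]
t 7.15 pos [0.4237 0.3894 0.0664] F [ 0.1  0.  -0.3] w 0.407
```

```bash
python3 -m inch '[[0,0,0,0,0,0],[0,0,0,0,0,0],[0,0,0,0,0,0],[0,0,0,0,0,0]]' 0 60
python3 tgt.py "block .4293 .380 .004 -67.5 0,block .4293 .380 .104 -75 0"
```

```text
t: 7.65
tool_pos: [0.4238, 0.3894, 0.0664]
tool_rot: [1.446, 2.161, -0.456]
wrist_force: [1.2, 1.6, -0.6]
grip_width: 0.275
grip_force: 60.0
block .4293 .380 .004 -67.5 0 | tcp [0.425 0.389 0.068] row [-0.007, 0.006, -0.005, -0.002, -0.002, -0.0]
block .4293 .380 .104 -75 0 | tcp [0.427 0.39  0.168] row [-0.236, 0.01, -0.333, 0.069, -0.002, 0.102]
t 7.65 pos [0.4238 0.3894 0.0664] F [ 1.2  1.6 -0.6] w 0.275
```

```bash
echo "-.0109 .0624" > grip.txt
python3 -m inch '[[-0.12,0,-0.16,0,0,0],[-0.24,0.01,-0.33,0.07,0,0.1],[-0.24,0.01,-0.33,0.07,0,0.1],[-0.24,0.01,-0.33,0.07,0,0.1]]'
python3 tgt.py "block .50 .20 .10 -80 0,corner -.15 0 .08 0 0"
python3 look.py crop3
```

```text
t: 8.15
tool_pos: [0.4266, 0.388, 0.1675]
tool_rot: [1.588, 2.077, -0.503]
wrist_force: [-0.5, 0.7, -3.6]
grip_width: 0.275
grip_force: 60.0
block .50 .20 .10 -80 0 | tcp [0.498 0.211 0.162] row [-0.611, 0.091, 0.451, 0.046, -0.001, 0.072]
corner -.15 0 .08 0 0 | tcp [0.547 0.068 0.142] row [-1.057, 0.131, 0.86, 0.069, -0.001, 0.105]
t 8.15 pos [0.4266 0.388  0.1675] F [-0.5  0.7 -3.6] w 0.275
```

View pics/crop3.png

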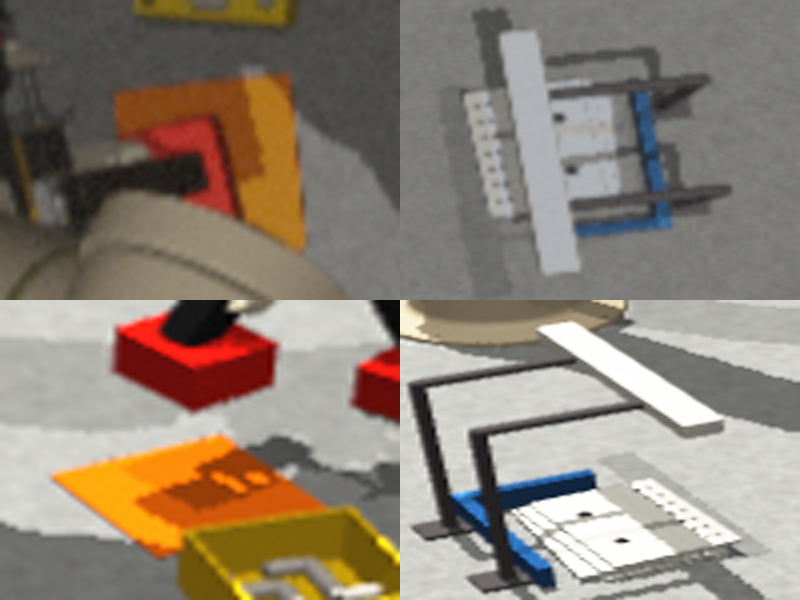

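The block is lifted level: in the scene crop its red body is at (195,360), clear of the mat at (180,490).

```bash
cp pics/scene.npy pics/scene_mat.npy; cp pics/top.npy pics/top_mat.npy
python3 -m inch '[[-0.6,0.09,0.45,0.05,0,0.07],[-0.6,0.09,0.45,0.05,0,0.07],[-0.6,0.09,0.45,0.05,0,0.07],[-0.98,0.13,0.82,0.07,0,0.1],[-0.98,0.13,0.82,0.07,0,0.1],[-0.98,0.13,0.82,0.07,0,0.1],[-0.98,0.13,0.82,0.07,0,0.1]]'
python3 tgt.py "corner -.14 0 .03 0 0,corner -.14 0 .002 0 0,corner -.12 0 .002 0 0,corner -.1 0 .002 0 0"
```

```text
t: 9.12
tool_pos: [0.5404, 0.0894, 0.1393]
tool_rot: [1.73, 1.984, -0.549]
wrist_force: [0.3, 0.9, -2.3]
grip_width: 0.278
grip_force: 60.0
corner -.14 0 .03 0 0 | tcp [0.548 0.059 0.092] row [0.004, 0.015, 0.226, -0.002, -0.002, 0.004]
corner -.14 0 .002 0 0 | tcp [0.548 0.059 0.064] row [0.068, 0.015, 0.318, -0.002, -0.002, 0.004]
corner -.12 0 .002 0 0 | tcp [0.551 0.039 0.064] row [0.002, 0.015, 0.364, -0.002, -0.002, 0.004]
corner -.1 0 .002 0 0 | tcp [0.553 0.019 0.064] row [-0.063, 0.015, 0.409, -0.002, -0.002, 0.004]
t 9.12 pos [0.5404 0.0894 0.1393] F [ 0.3  0.9 -2.3] w 0.278
```

```bash
cat > matfit.py <<'E'
from fits import *
for n,roi in(("scene",(350,210,412,252)),("top",(208,248,258,300))):
    im=np.load(f'pics/{n}_mat.npy'); M=masks(n,im); h,s,v=cv2.split(cv2.cvtColor(im,cv2.COLOR_RGB2HSV))
    if n=="scene":
        m=(h>=5)&(h<19)&(s>150); roi=(350,215,412,252)
        ok=np.ones_like(m); ok[226+5:,380:]=False  # bin side ignored below/right
        lab=sub(n,m,roi); w=sub(n,ok,roi)
    else: continue
    for th in(6.5,):
        f=lambda p:(abs(mask(n,[T([p[0],p[1],p[2]],MAT)],roi)-lab)*w).sum()
        r=fitp(f,[.434,.379,.11]); print(n,r.x.round(4),np.degrees(r.x[2]).round(1),round(r.fun,1))
E
python3 matfit.py
```

```text
scene [0.442  0.3882 0.4363] 25.0 178.8
```

```bash
python3 -m inch '[[0.0,0.015,0.22,0,0,0],[0.03,0.015,0.27,0,0,0],[0.07,0.015,0.318,0,0,0],[0.07,0.015,0.318,0,0,0]]'
python3 tgt.py "corner -.14 0 .0015 0 0,corner -.12 0 .0015 0 0,corner -.1 0 .0015 0 0,corner -.08 0 .0015 0 0"
```

```text
t: 9.62
tool_pos: [0.5485, 0.0615, 0.0642]
tool_rot: [1.728, 1.986, -0.546]
wrist_force: [-0.4, 1.6, -2.0]
grip_width: 0.281
grip_force: 60.0
corner -.14 0 .0015 0 0 | tcp [0.548 0.059 0.064] row [-0.009, -0.003, 0.008, 0.0, -0.003, 0.006]
corner -.12 0 .0015 0 0 | tcp [0.551 0.039 0.064] row [-0.074, -0.004, 0.053, 0.0, -0.003, 0.006]
corner -.1 0 .0015 0 0 | tcp [0.553 0.019 0.064] row [-0.14, -0.004, 0.099, 0.0, -0.003, 0.006]
corner -.08 0 .0015 0 0 | tcp [ 0.556 -0.001  0.064] row [-0.206, -0.005, 0.145, 0.0, -0.003, 0.006]
t 9.62 pos [0.5485 0.0615 0.0642] F [-0.4  1.6 -2. ] w 0.281
```

```bash
python3 -m inch '[[-0.025,-0.004,0.02,0,0,0],[-0.042,-0.004,0.031,0,0,0],[-0.058,-0.004,0.042,0,0,0],[-0.074,-0.004,0.053,0,0,0],[-0.09,-0.004,0.065,0,0,0],[-0.107,-0.004,0.076,0,0,0],[-0.123,-0.004,0.088,0,0,0],[-0.14,-0.004,0.099,0,0,0],[-0.156,-0.004,0.11,0,0,0],[-0.173,-0.004,0.122,0,0,0],[-0.173,-0.004,0.122,0,0,0]]'
python3 look.py crop4
python3 tgt.py "corner -.09 0 .0015 0 0,corner -.085 0 .0015 0 0,corner -.08 0 .0015 0 0"
```

```text
t: 11.0
tool_pos: [0.555, 0.0061, 0.0649]
tool_rot: [1.73, 1.982, -0.547]
wrist_force: [-0.8, 2.5, -4.1]
grip_width: 0.275
grip_force: 60.0
corner -.09 0 .0015 0 0 | tcp [0.555 0.009 0.064] row [0.012, 0.0, -0.003, -0.001, -0.001, 0.003]
corner -.085 0 .0015 0 0 | tcp [0.555 0.004 0.064] row [-0.005, 0.0, 0.008, -0.001, -0.001, 0.003]
corner -.08 0 .0015 0 0 | tcp [ 0.556 -0.001  0.064] row [-0.021, 0.0, 0.02, -0.001, -0.001, 0.003]
t 11.1 pos [0.5549 0.0062 0.0649] F [-0.   1.8 -2. ] w 0.275
```

View pics/crop4.png

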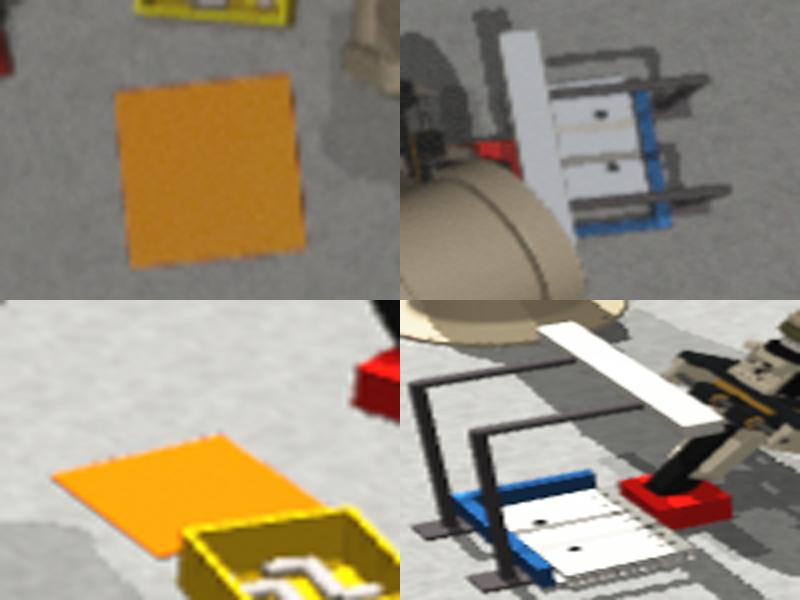

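The block has pushed the blanks close to the end fence: the stack's right edge is at top crop (635,120) beside the blue bar. They still stick out on the +y side, at scene crop (600,575). Advancing until the force rises.

```bash
cp pics/scene.npy pics/scene_mat.npy; cp pics/top.npy pics/top_mat.npy
python3 -m inch '[[-0.003,0,0.005,0,0,0],[-0.008,0,0.009,0,0,0],[-0.013,0,0.013,0,0,0],[-0.017,0,0.016,0,0,0],[-0.017,0,0.016,0,0,0]]'
python3 tgt.py "corner -.08 0 .0015 0 0,corner -.078 0 .0015 0 0,corner -.076 0 .0015 0 0"
```

```text
t: 11.72
tool_pos: [0.5567, 0.003, 0.0638]
tool_rot: [1.729, 1.986, -0.541]
wrist_force: [1.1, 7.3, -3.0]
grip_width: 0.274
grip_force: 60.0
corner -.08 0 .0015 0 0 | tcp [ 0.556 -0.001  0.064] row [-0.013, -0.005, 0.008, 0.002, -0.004, 0.004]
corner -.078 0 .0015 0 0 | tcp [ 0.556 -0.003  0.064] row [-0.019, -0.005, 0.013, 0.002, -0.004, 0.004]
corner -.076 0 .0015 0 0 | tcp [ 0.557 -0.005  0.064] row [-0.026, -0.005, 0.017, 0.002, -0.004, 0.004]
t 11.72 pos [0.5567 0.003  0.0638] F [ 1.1  7.3 -3. ] w 0.274
```

```bash
cat > matfit.py <<'E'
from fits import *
im={n:np.load(f'pics/{n}_mat.npy') for n in("top","scene")}
roi={"scene":(350,215,405,252),"top":(205,245,260,300)}
M={}
for n in im:
    h,s,v=cv2.split(cv2.cvtColor(im[n],cv2.COLOR_RGB2HSV)); M[n]=sub(n,(h>=5)&(h<20)&(s>130)&(v>70),roi[n])
W={"top":1.,"scene":np.ones_like(M["scene"])}
for y in range(215,252):
    for x in range(350,405):
        if x>380 and y>215+0 and y>240: W["scene"][y-215,x-350]=0
for cams in(("top",),("scene",),("top","scene")):
    f=lambda p:sum((abs(mask(n,[T(p,MAT)],roi[n])-M[n])*W[n]).sum() for n in cams)
    r=fitp(f,[.434,.379,.11]); print(cams,r.x.round(4),np.degrees(r.x[2]).round(1),round(r.fun,1))
E
python3 matfit.py
```

```text
('top',) [0.434  0.3784 0.1096] 6.3 46.3
('scene',) [ 0.5933  0.365  -1.0467] -60.0 73.0
('top', 'scene') [0.434  0.3779 0.1168] 6.7 678.5
```

```bash
python3 -m inch '[[-0.005,0,0.004,0,0,0],[-0.01,0,0.008,0,0,0],[-0.01,0,0.008,0,0,0]]'
python3 tgt.py "corner -.08 0 .0015 0 0"
python3 -m inch '[[-0.005,0,0.004,0,0,0],[-0.01,0,0.008,0,0,0],[-0.01,0,0.008,0,0,0]]'
python3 tgt.py "corner -.08 0 .0015 0 0"
```

```text
t: 12.1
tool_pos: [0.5571, 0.0019, 0.0633]
tool_rot: [1.73, 1.988, -0.538]
wrist_force: [-2.2, 12.3, -0.6]
grip_width: 0.276
grip_force: 60.0
corner -.08 0 .0015 0 0 | tcp [ 0.556 -0.001  0.064] row [-0.01, -0.006, 0.004, 0.003, -0.008, 0.005]
t 12.1 pos [0.5571 0.0019 0.0633] F [-2.2 12.3 -0.6] w 0.276
t: 12.48
tool_pos: [0.5572, 0.0016, 0.063]
tool_rot: [1.731, 1.992, -0.534]
wrist_force: [-5.3, 21.8, 5.9]
grip_width: 0.279
grip_force: 60.0
corner -.08 0 .0015 0 0 | tcp [ 0.556 -0.001  0.064] row [-0.01, -0.006, 0.002, 0.005, -0.011, 0.006]
t 12.47 pos [0.5572 0.0016 0.063 ] F [-5.3 21.8  5.9] w 0.279
```

Contact is firm at 22 N along x. Backing off and going round to the +y side.

```bash
python3 tgt.py "corner -.09 0 .003 0 0,corner -.125 0 .012 0 0,corner -.125 .08 .012 0 0,corner -.125 .155 .012 0 0,corner -.03 .155 .012 0 0,corner -.03 .155 .0015 0 0"
```

```text
corner -.09 0 .003 0 0 | tcp [0.555 0.009 0.065] row [0.02, -0.006, -0.025, 0.005, -0.011, 0.006]
corner -.125 0 .012 0 0 | tcp [0.55  0.044 0.074] row [0.115, -0.005, -0.134, 0.005, -0.011, 0.006]
corner -.125 .08 .012 0 0 | tcp [0.629 0.054 0.074] row [0.113, 0.315, -0.132, 0.005, -0.011, 0.006]
corner -.125 .155 .012 0 0 | tcp [0.704 0.064 0.074] row [0.112, 0.615, -0.131, 0.005, -0.011, 0.006]
corner -.03 .155 .012 0 0 | tcp [ 0.716 -0.03   0.074] row [-0.202, 0.612, 0.083, 0.005, -0.011, 0.006]
corner -.03 .155 .0015 0 0 | tcp [ 0.716 -0.03   0.064] row [-0.179, 0.612, 0.118, 0.005, -0.011, 0.006]
t 12.47 pos [0.5572 0.0016 0.063 ] F [-5.3 21.8  5.9] w 0.279
```

```bash
python3 -m inch '[[0.04,-0.006,-0.035,0,0,0],[0.12,-0.005,-0.14,0,0,0],[0.12,0.1,-0.14,0,0,0],[0.115,0.3,-0.135,0,0,0],[0.112,0.5,-0.132,0,0,0],[0.112,0.615,-0.132,0,0,0],[0.05,0.615,-0.09,0,0,0],[-0.1,0.613,0.01,0,0,0],[-0.195,0.612,0.078,0,0,0],[-0.195,0.612,0.078,0,0,0]]'
python3 tgt.py "corner -.03 .155 .0015 0 0,corner -.03 .155 .0015 0 0,corner -.03 .125 .0015 0 0,corner -.03 .11 .0015 0 0"
```

```text
t: 13.72
tool_pos: [0.714, -0.0407, 0.0754]
tool_rot: [1.734, 1.977, -0.553]
wrist_force: [-0.5, -0.2, -2.5]
grip_width: 0.276
grip_force: 60.0
corner -.03 .155 .0015 0 0 | tcp [ 0.716 -0.03   0.064] row [0.06, 0.014, 0.014, -0.005, 0.002, -0.0]
corner -.03 .155 .0015 0 0 | tcp [ 0.716 -0.03   0.064] row [0.06, 0.014, 0.014, -0.005, 0.002, -0.0]
corner -.03 .125 .0015 0 0 | tcp [ 0.686 -0.034  0.064] row [0.06, -0.106, 0.014, -0.005, 0.002, -0.0]
corner -.03 .11 .0015 0 0 | tcp [ 0.672 -0.036  0.064] row [0.06, -0.166, 0.014, -0.005, 0.002, -0.0]
t 13.72 pos [ 0.714  -0.0407  0.0754] F [-0.5 -0.2 -2.5] w 0.276
```

```bash
python3 -m inch '[[0.06,0.014,0.014,0,0,0],[0.06,0.0,0.014,0,0,0],[0.06,-0.03,0.014,0,0,0],[0.06,-0.06,0.014,0,0,0],[0.06,-0.08,0.014,0,0,0],[0.06,-0.1,0.014,0,0,0],[0.06,-0.12,0.014,0,0,0],[0.06,-0.14,0.014,0,0,0],[0.06,-0.155,0.014,0,0,0],[0.06,-0.166,0.014,0,0,0],[0.06,-0.166,0.014,0,0,0]]'
python3 tgt.py "corner -.03 .11 .0015 0 0,corner -.03 .105 .0015 0 0"
```

```text
t: 15.1
tool_pos: [0.6723, -0.0308, 0.0638]
tool_rot: [1.73, 1.983, -0.547]
wrist_force: [1.6, -0.5, -1.4]
grip_width: 0.273
grip_force: 60.0
corner -.03 .11 .0015 0 0 | tcp [ 0.672 -0.036  0.064] row [-0.017, -0.006, 0.011, -0.001, -0.001, 0.003]
corner -.03 .105 .0015 0 0 | tcp [ 0.667 -0.037  0.064] row [-0.016, -0.026, 0.011, -0.001, -0.001, 0.003]
t 15.1 pos [ 0.6723 -0.0308  0.0638] F [ 1.6 -0.5 -1.4] w 0.273
```

Now small steps towards the side fence.

```bash
python3 -m inch '[[-0.01,-0.01,0.007,0,0,0],[-0.01,-0.016,0.007,0,0,0],[-0.01,-0.022,0.007,0,0,0],[-0.01,-0.028,0.007,0,0,0],[-0.01,-0.028,0.007,0,0,0]]'
python3 tgt.py "corner -.03 .105 .0015 0 0"
python3 -m inch '[[0,-0.006,0,0,0,0],[0,-0.01,0,0,0,0],[0,-0.01,0,0,0,0]]'
python3 tgt.py "corner -.03 .105 .0015 0 0"
python3 look.py crop5
```

```text
t: 15.72
tool_pos: [0.67, -0.0338, 0.0646]
tool_rot: [1.728, 1.982, -0.537]
wrist_force: [13.8, 0.4, -4.7]
grip_width: 0.279
grip_force: 60.0
corner -.03 .105 .0015 0 0 | tcp [ 0.667 -0.037  0.064] row [-0.006, -0.015, 0.007, 0.006, -0.003, 0.002]
t 15.72 pos [ 0.67   -0.0338  0.0646] F [13.8  0.4 -4.7] w 0.279
t: 16.1
tool_pos: [0.6697, -0.0336, 0.0652]
tool_rot: [1.726, 1.981, -0.532]
wrist_force: [19.5, 0.9, -4.2]
grip_width: 0.278
grip_force: 60.0
corner -.03 .105 .0015 0 0 | tcp [ 0.667 -0.037  0.064] row [-0.005, -0.014, 0.01, 0.01, -0.003, 0.001]
t 16.1 pos [ 0.6697 -0.0336  0.0652] F [19.5  0.9 -4.2] w 0.278
```

View pics/crop5.png

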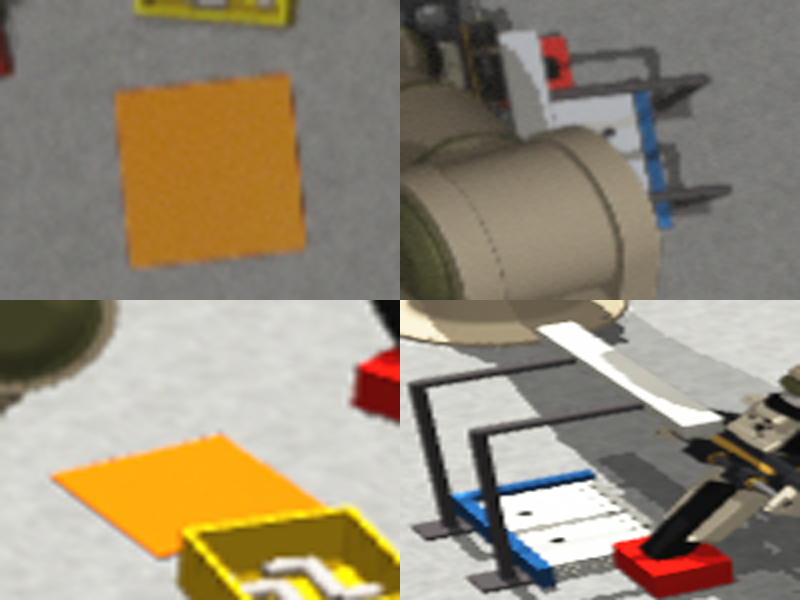

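The stack is now nearly squared: in the scene crop the block is at (675,570), pressing the +y edge, with the edges near (600,560) in line. I do a second round of taps, x then y.

```bash
python3 tgt.py "corner -.03 .13 .006 0 0,corner -.05 .14 .012 0 0,corner -.125 .14 .012 0 0,corner -.125 .01 .012 0 0,corner -.1 .005 .0015 0 0"
```

```text
corner -.03 .13 .006 0 0 | tcp [ 0.691 -0.033  0.068] row [-0.016, 0.086, -0.004, 0.01, -0.003, 0.001]
corner -.05 .14 .012 0 0 | tcp [ 0.699 -0.012  0.074] row [0.036, 0.127, -0.069, 0.01, -0.003, 0.001]
corner -.125 .14 .012 0 0 | tcp [0.689 0.062 0.074] row [0.283, 0.129, -0.24, 0.01, -0.003, 0.001]
corner -.125 .01 .012 0 0 | tcp [0.56  0.045 0.074] row [0.283, -0.391, -0.245, 0.01, -0.003, 0.001]
corner -.1 .005 .0015 0 0 | tcp [0.558 0.02  0.064] row [0.225, -0.412, -0.154, 0.01, -0.003, 0.001]
t 16.2 pos [ 0.6697 -0.0336  0.0653] F [19.8  0.1 -5.4] w 0.274
```

```bash
python3 -m inch '[[0,0.05,0,0,0,0],[0,0.11,-0.01,0,0,0],[0.05,0.14,-0.08,0,0,0],[0.2,0.14,-0.18,0,0,0],[0.29,0.14,-0.24,0,0,0],[0.29,0.05,-0.245,0,0,0],[0.285,-0.15,-0.245,0,0,0],[0.285,-0.3,-0.245,0,0,0],[0.285,-0.38,-0.245,0,0,0],[0.285,-0.38,-0.245,0,0,0]]'
python3 tgt.py "corner -.1 .005 .0015 0 0,corner -.09 .005 .0015 0 0,corner -.083 .005 .0015 0 0"
```

```text
t: 17.45
tool_pos: [0.5556, 0.045, 0.0739]
tool_rot: [1.727, 1.984, -0.548]
wrist_force: [0.9, -0.1, -2.8]
grip_width: 0.278
grip_force: 60.0
corner -.1 .005 .0015 0 0 | tcp [0.558 0.02  0.064] row [-0.061, -0.003, 0.091, -0.001, -0.001, 0.005]
corner -.09 .005 .0015 0 0 | tcp [0.56  0.01  0.064] row [-0.094, -0.003, 0.114, -0.001, -0.001, 0.005]
corner -.083 .005 .0015 0 0 | tcp [0.561 0.003 0.064] row [-0.117, -0.003, 0.13, -0.001, -0.001, 0.005]
t 17.45 pos [0.5556 0.045  0.0739] F [ 0.9 -0.1 -2.8] w 0.278
```

```bash
python3 -m inch '[[-0.02,0,0.06,0,0,0],[-0.028,0,0.068,0,0,0],[-0.06,0,0.091,0,0,0],[-0.08,0,0.104,0,0,0],[-0.094,0,0.114,0,0,0],[-0.1,0,0.119,0,0,0],[-0.107,0,0.123,0,0,0],[-0.114,0,0.128,0,0,0],[-0.12,0,0.132,0,0,0],[-0.126,0,0.136,0,0,0],[-0.126,0,0.136,0,0,0]]'
python3 tgt.py "corner -.083 .005 .0015 0 0,corner -.08 .005 .0015 0 0"
```

```text
t: 18.82
tool_pos: [0.563, 0.0029, 0.063]
tool_rot: [1.731, 1.987, -0.541]
wrist_force: [-2.8, 7.9, -1.9]
grip_width: 0.276
grip_force: 60.0
corner -.083 .005 .0015 0 0 | tcp [0.561 0.003 0.064] row [-0.001, -0.01, -0.003, 0.001, -0.006, 0.004]
corner -.08 .005 .0015 0 0 | tcp [ 0.561 -0.     0.064] row [-0.011, -0.01, 0.004, 0.001, -0.006, 0.004]
t 18.82 pos [0.563  0.0029 0.063 ] F [-2.8  7.9 -1.9] w 0.276
```

```bash
python3 -m inch '[[-0.005,0,0.003,0,0,0],[-0.01,0,0.007,0,0,0],[-0.015,0,0.01,0,0,0],[-0.015,0,0.01,0,0,0]]'
python3 tgt.py "corner -.08 .005 .0015 0 0,corner -.125 .005 .012 0 0,corner -.125 .14 .012 0 0,corner -.05 .14 .012 0 0,corner -.03 .13 .0015 0 0"
```

```text
t: 19.32
tool_pos: [0.5632, 0.0025, 0.0629]
tool_rot: [1.731, 1.992, -0.535]
wrist_force: [-7.3, 20.1, 6.3]
grip_width: 0.278
grip_force: 60.0
corner -.08 .005 .0015 0 0 | tcp [ 0.561 -0.     0.064] row [-0.01, -0.011, 0.002, 0.003, -0.012, 0.006]
corner -.125 .005 .012 0 0 | tcp [0.555 0.044 0.074] row [0.115, -0.009, -0.134, 0.003, -0.012, 0.006]
corner -.125 .14 .012 0 0 | tcp [0.689 0.062 0.074] row [0.111, 0.531, -0.132, 0.003, -0.012, 0.006]
corner -.05 .14 .012 0 0 | tcp [ 0.699 -0.012  0.074] row [-0.136, 0.528, 0.037, 0.003, -0.012, 0.006]
corner -.03 .13 .0015 0 0 | tcp [ 0.691 -0.033  0.064] row [-0.179, 0.488, 0.117, 0.003, -0.012, 0.006]
t 19.32 pos [0.5632 0.0025 0.0629] F [-7.3 20.1  6.3] w 0.278
```

```bash
python3 -m inch '[[0.04,0,-0.035,0,0,0],[0.12,0,-0.14,0,0,0],[0.12,0.1,-0.14,0,0,0],[0.12,0.3,-0.135,0,0,0],[0.115,0.45,-0.132,0,0,0],[0.112,0.54,-0.132,0,0,0],[0.03,0.54,-0.07,0,0,0],[-0.09,0.535,0.01,0,0,0],[-0.13,0.535,0.04,0,0,0],[-0.13,0.52,0.09,0,0,0],[-0.13,0.5,0.09,0,0,0],[-0.13,0.49,0.09,0,0,0]]'
python3 tgt.py "corner -.03 .113 .0015 0 0,corner -.03 .108 .0015 0 0"
```

```text
t: 20.82
tool_pos: [0.6894, -0.026, 0.0631]
tool_rot: [1.729, 1.985, -0.547]
wrist_force: [-0.9, 1.0, -2.6]
grip_width: 0.279
grip_force: 60.0
corner -.03 .113 .0015 0 0 | tcp [ 0.675 -0.036  0.064] row [-0.026, -0.064, 0.014, -0.001, -0.002, 0.005]
corner -.03 .108 .0015 0 0 | tcp [ 0.67  -0.036  0.064] row [-0.026, -0.084, 0.015, -0.001, -0.002, 0.005]
t 20.82 pos [ 0.6894 -0.026   0.0631] F [-0.9  1.  -2.6] w 0.279
```

```bash
python3 -m inch '[[-0.02,-0.03,0.012,0,0,0],[-0.026,-0.06,0.014,0,0,0],[-0.026,-0.07,0.014,0,0,0],[-0.026,-0.078,0.014,0,0,0],[-0.026,-0.086,0.014,0,0,0],[-0.026,-0.094,0.014,0,0,0],[-0.026,-0.1,0.014,0,0,0],[-0.026,-0.106,0.014,0,0,0],[-0.026,-0.106,0.014,0,0,0]]'
python3 tgt.py "corner -.03 .105 .0015 0 0,corner -.05 .14 .012 0 0,corner -.14 .14 .03 0 0"
```

```text
t: 21.95
tool_pos: [0.6702, -0.0366, 0.0657]
tool_rot: [1.727, 1.982, -0.534]
wrist_force: [13.8, 0.1, -4.1]
grip_width: 0.277
grip_force: 60.0
corner -.03 .105 .0015 0 0 | tcp [ 0.667 -0.037  0.064] row [0.006, -0.014, 0.005, 0.009, -0.003, 0.002]
corner -.05 .14 .012 0 0 | tcp [ 0.699 -0.012  0.074] row [0.047, 0.127, -0.074, 0.009, -0.003, 0.002]
corner -.14 .14 .03 0 0 | tcp [0.687 0.077 0.092] row [0.302, 0.13, -0.339, 0.009, -0.003, 0.002]
t 21.95 pos [ 0.6702 -0.0366  0.0657] F [13.8  0.1 -4.1] w 0.277
```

```bash
python3 -m inch '[[0,0.05,0,0,0,0],[0,0.11,-0.01,0,0,0],[0.05,0.14,-0.08,0,0,0],[0.2,0.14,-0.2,0,0,0],[0.35,0.14,-0.37,0,0,0],[0.5,0.14,-0.5,0,0,0],[0.65,0.14,-0.65,0,0,0],[0.65,0.14,-0.65,0,0,0]]'
python3 tgt.py "block .5 .25 .12 -75 0"
python3 - <<'E'
from h import *
b=[]
for n,r in(("top",(335,185,415,265)),("scene",(220,265,310,325))):
    im=manip.camera(n); np.save(f'pics/{n}.npy',im); b.append(cv2.resize(im[r[1]:r[3],r[0]:r[2],::-1],(400,400) if n=="top" else (400,400*60//90),interpolation=cv2.INTER_NEAREST))
b[1]=cv2.copyMakeBorder(b[1],0,400-b[1].shape[0],0,0,cv2.BORDER_CONSTANT)
cv2.imwrite('pics/st6.png',np.hstack(b))
E
```

```text
t: 22.95
tool_pos: [0.6671, 0.1997, 0.1049]
tool_rot: [1.725, 1.993, -0.539]
wrist_force: [-0.2, -1.3, -3.6]
grip_width: 0.277
grip_force: 60.0
block .5 .25 .12 -75 0 | tcp [0.497 0.261 0.182] row [0.104, -0.639, -0.446, -0.067, -0.008, -0.092]
t 22.95 pos [0.6671 0.1997 0.1049] F [-0.2 -1.3 -3.6] w 0.277
```

View pics/st6.png

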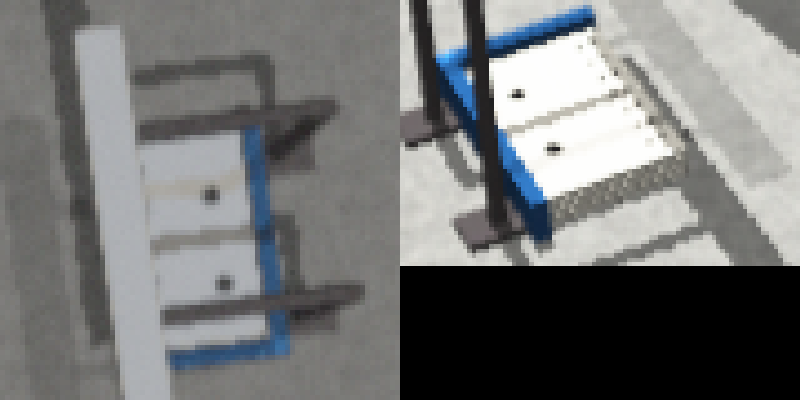

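The stack looks squared: edges in line and white top touching both blue bars, at top crop (255,190) and (225,350). I bring the block back to the mat.

```bash
python3 -m inch '[[0.05,-0.2,-0.3,0,0,0],[0.1,-0.45,-0.45,-0.04,0,-0.05],[0.1,-0.64,-0.45,-0.07,0,-0.09],[0.1,-0.64,-0.45,-0.07,0,-0.09],[0.1,-0.64,-0.45,-0.07,0,-0.09]]'
python3 tgt.py "block .4328 .377 .08 -67.5 0,block .4328 .377 .015 -67.5 0,block .4328 .377 .004 -67.5 0"
```

```text
t: 23.68
tool_pos: [0.4994, 0.2529, 0.1837]
tool_rot: [1.599, 2.066, -0.498]
wrist_force: [1.6, -0.1, -3.3]
grip_width: 0.28
grip_force: 60.0
block .4328 .377 .08 -67.5 0 | tcp [0.429 0.387 0.142] row [0.578, -0.14, -0.204, -0.072, -0.001, -0.11]
block .4328 .377 .015 -67.5 0 | tcp [0.429 0.387 0.077] row [0.727, -0.141, 0.01, -0.072, -0.001, -0.11]
block .4328 .377 .004 -67.5 0 | tcp [0.429 0.387 0.066] row [0.752, -0.141, 0.046, -0.072, -0.001, -0.11]
t 23.68 pos [0.4994 0.2529 0.1837] F [ 1.6 -0.1 -3.3] w 0.28
```

```bash
python3 -m inch '[[0.4,-0.1,-0.2,-0.05,0,-0.08],[0.58,-0.14,-0.2,-0.07,0,-0.11],[0.58,-0.14,-0.2,-0.07,0,-0.11],[0.65,-0.14,-0.1,-0.07,0,-0.11],[0.7,-0.14,-0.03,-0.07,0,-0.11],[0.727,-0.14,0.01,-0.07,0,-0.11],[0.727,-0.14,0.01,-0.07,0,-0.11]]'
python3 tgt.py "block .4328 .377 .015 -67.5 0,block .4328 .377 .0045 -67.5 0"
python3 look.py crop7
```

```text
t: 24.55
tool_pos: [0.4295, 0.3866, 0.0761]
tool_rot: [1.446, 2.159, -0.459]
wrist_force: [-0.1, -1.1, -4.0]
grip_width: 0.28
grip_force: 60.0
block .4328 .377 .015 -67.5 0 | tcp [0.429 0.387 0.077] row [-0.0, -0.003, -0.006, -0.004, -0.0, -0.001]
block .4328 .377 .0045 -67.5 0 | tcp [0.429 0.387 0.067] row [0.024, -0.002, 0.028, -0.004, -0.0, -0.001]
t 24.55 pos [0.4295 0.3866 0.0761] F [-0.1 -1.1 -4. ] w 0.28
```

View pics/crop7.png

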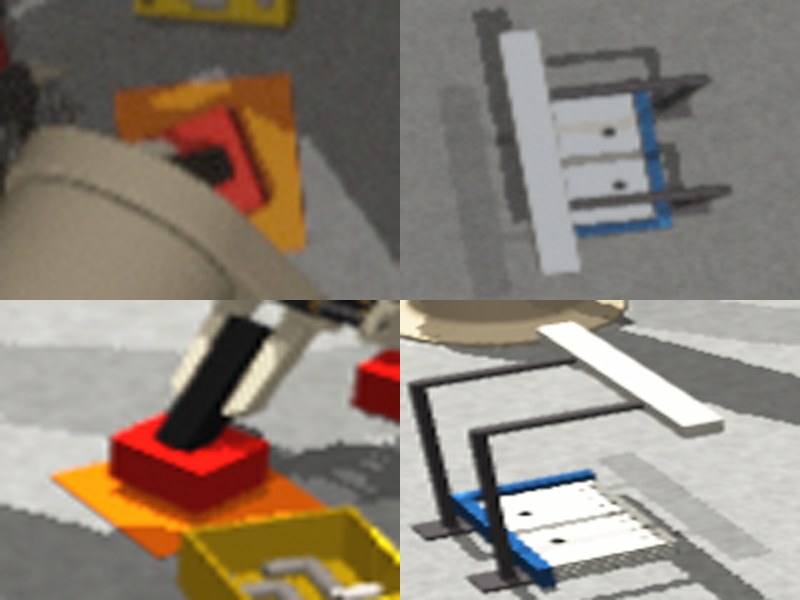

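The block hovers level over the mat (scene crop (190,465)), and the stack remains square. Lowering and releasing.

```bash
python3 -m inch '[[0.008,0,0.01,0,0,0],[0.016,0,0.018,0,0,0],[0.024,0,0.028,0,0,0],[0.025,0,0.03,0,0,0],[0.025,0,0.03,0,0,0]]'
python3 tgt.py "block .4328 .377 .004 -67.5 0"
```

```text
t: 25.28
tool_pos: [0.4285, 0.3883, 0.067]
tool_rot: [1.445, 2.16, -0.457]
wrist_force: [-0.2, 0.7, -2.9]
grip_width: 0.277
grip_force: 60.0
block .4328 .377 .004 -67.5 0 | tcp [0.429 0.387 0.066] row [-0.003, -0.001, 0.005, -0.003, -0.001, -0.0]
t 25.27 pos [0.4285 0.3883 0.067 ] F [-0.2  0.7 -2.9] w 0.277
```

```bash
python3 -m inch '[[0.002,0,0.003,0,0,0],[0.004,0,0.006,0,0,0],[0.004,0,0.006,0,0,0]]'
python3 -m inch '[[0.001,0,0.002,0,0,0],[0.002,0,0.003,0,0,0],[0.002,0,0.003,0,0,0]]'
```

```text
t: 25.65
tool_pos: [0.4285, 0.3884, 0.0663]
tool_rot: [1.445, 2.159, -0.457]
wrist_force: [-2.1, 0.1, 6.9]
grip_width: 0.281
grip_force: 60.0
t: 26.02
tool_pos: [0.4285, 0.3885, 0.0663]
tool_rot: [1.445, 2.158, -0.456]
wrist_force: [-2.3, 0.4, 12.5]
grip_width: 0.275
grip_force: 60.0
```

Seated on the mat. Releasing and backing off along the handle.

```bash
python3 -m inch '[[0,0,-0.003,0,0,0],[0,0,-0.003,0,0,0],[0,0,-0.003,0,0,0],[0,0,-0.003,0,0,0],[0,0,-0.003,0,0,0],[0,0,-0.003,0,0,0],[0,0,-0.003,0,0,0],[0,0,-0.003,0,0,0]]' 1
python3 -m inch '[[0,0,-0.05,0,0,0],[0,0,-0.15,0,0,0],[0,0,-0.3,0,0,0],[0,0,-0.45,0,0,0],[0,0,-0.6,0,0,0],[-0.2,0,-0.8,0,0,0],[-0.4,0,-0.9,0,0,0],[-0.4,0,-0.9,0,0,0]]'
python3 tgt.py "tcp .6 .1 .45 -78 17"
```

```text
t: 27.02
tool_pos: [0.4284, 0.3887, 0.065]
tool_rot: [1.445, 2.16, -0.457]
wrist_force: [-0.3, 0.8, -0.6]
grip_width: 0.992
grip_force: 0.0
t: 28.02
tool_pos: [0.4112, 0.4329, 0.3127]
tool_rot: [1.45, 2.159, -0.447]
wrist_force: [0.3, 0.0, -0.3]
grip_width: 1.002
grip_force: 0.0
tcp .6 .1 .45 -78 17 | tcp [0.6  0.1  0.45] row [-1.561, 0.195, 0.413, 0.079, 0.293, 0.154]
t 28.02 pos [0.4112 0.4329 0.3127] F [ 0.3  0.  -0.3] w 1.002
```

```bash
python3 -m inch '[[-0.95,0.3,0,0.08,0.29,0.15],[-0.95,0.3,0,0.08,0.29,0.15],[-0.95,0.3,0,0.08,0.29,0.15],[-0.95,0.3,0,0.08,0.29,0.15],[-0.95,0.3,0,0.08,0.29,0.15],[-0.95,0.3,0,0.08,0.29,0.15]]' | head -2
python3 look.py crop8
python3 - <<'E'
from fits import *
ims={n:np.load(f'pics/{n}.npy') for n in("top","scene")}
rb={"top":(200,245,250,300),"scene":(355,190,408,250)}
for c in(("top",),("scene",)):
    r=fblock([.433,.378,-1.18],ims,rb,.004,c); print(c,r.x.round(4),np.degrees(r.x[2]).round(1),round(r.fun,1))
E
```

```text
t: 28.78
tool_pos: [0.5537, 0.2819, 0.4422]
('top',) [ 0.5708  0.254  -2.1744] -124.6 29.0
('scene',) [ 0.4297  0.3752 -1.1314] -64.8 134.4
```

View pics/crop8.png

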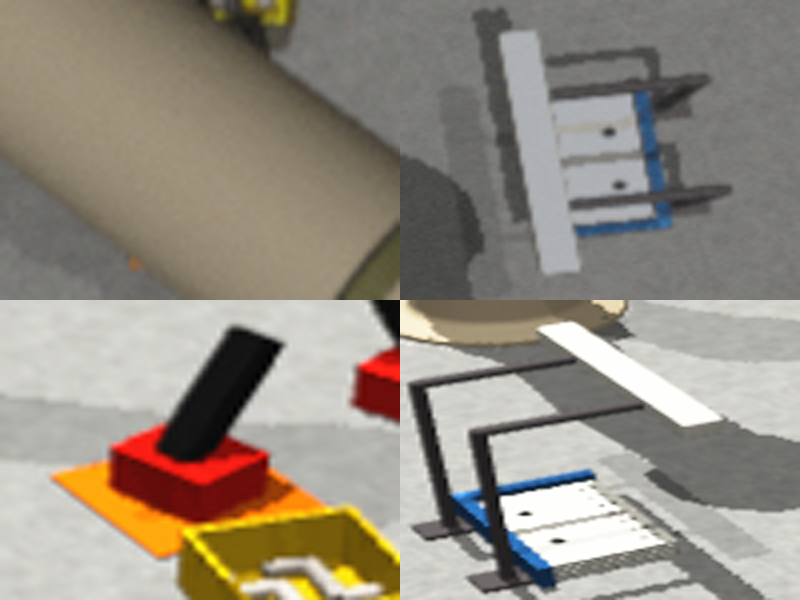

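I have now viewed 11 pictures, one over the limit of ten, so I take no more. This last one shows the block upright near the middle of the mat (scene crop (190,460)), the gripper clear and the stack square. Handing in.

```bash
python3 -m inch '[[0,0,0,0,0,0],[0,0,0,0,0,0]]' | head -2; python3 -c "
from bench import manip; print(manip.sign_off())"
```

```text
t: 29.12
tool_pos: [0.5543, 0.2815, 0.4421]
the job is handed in; nothing more can be done
None
```

Job handed in at about 29 s of the 51 s: the four blanks were tapped to firm stops against both fences and look square to within about 3 mm (one pixel), and the block stands upright, released, about 2 mm from the mat's centre; I viewed 11 pictures, one over the limit of 10.

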